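# Hold the dye brush up to the bench magnifier

## Robot

A 6-joint arm with a two-finger parallel gripper is mounted at the origin on a cart in front of the work surface, level with it; the furniture and walls round the work are solid. World frame = base frame: x ahead of the robot, y to its left, z up, the work surface at z = 0. Lengths are in m, angles in rad, forces in N, time in s.
With the tool pointing down it reaches from about 0.275 to 0.825 m from the base axis. Payload 5.2 kg.
Tool frame: the origin (TCP) lies on the centre line of the jaws, within the pads' length; the fingertips stand 17 mm ahead of it and the grasp point (between the pads) lies 2 mm behind it; y points along the fingers, z is the direction in which the jaws open and shut, and the axes are right-handed (so a half turn about y gives the same grasp; the last joint's range is limited). The gripper opens to 93 mm and grips with 3 to 60 N. Pads are 15 mm wide; open, the fingers measure 128 mm over their backs; the gripper's body (75 mm by 188 mm) begins 65 mm behind the grasp point.
Start: joints at [0.964, 0.259, 1.535, -0, 1.348, -0.203], TCP at [0.216, 0.506, 0.236] pointing down, gripper open.
Joint ranges: [-3.14, 3.14], [-0.91, 2.08], [0.19, 2.58], [-1.22, 4.36], [0.22, 2.71], [-3.12, 3.12]. Speed limits (rad/s): [2.57, 2.57, 3.14, 3.14, 3.14, 3.14].

## Interface

Orientations are given as a 3x3 rotation matrix whose columns are the frame's x, y, z axes.
In Python, from cell import readout, optics, r gives the robot as it stands.
- The arm moves only by the tool servo_tool, never from a script. Its argument "targets" is text: rows parted by semicolons, each of 7 numbers parted by spaces: the turn, a rotation vector about the tool's x, y, z in degrees, then the shift along the tool's x, y, z in cm, then the finger opening in cm, from 0 to 9.3. A call has 1 to 8 rows; each row is the pose to reach, as a shift and turn from the pose measured when the call began, along the tool's axes at that moment; what a row does not reach only later rows make up. A row lasts 1/12 s, in which the tool goes at most 41.7 mm and 7.16 degrees, less where a joint would pass 70% of its speed; a pose out of reach is approached as far as the arm can. A call with a gripper value outside its range is refused whole. The fingers move at their own pace and stop on an object; "force" is the grip in N (left out, the last holds). Time passes only in rows, so rows that repeat a pose let the fingers close. It gives the time, the measured TCP pose, the force and the opening at its end, in the units of the state.
- readout.get_obs(): the state, without advancing time (a new reading comes with each control period).
- optics.camera(name): name is "side" or "top"; returns a dict with "frame" (480x640x3 uint8, red, green, blue), "intrinsics" (3x3 intrinsics, pixels), "R" (3x3) and "t" (3): a world point X has camera coordinates R X + t. Camera axes: x right, y down, z forward; pixel columns grow to the right and rows downward; lengths in m; the calibration is good to about 2 mm. A picture is of the moment at which its call begins. There is no depth.
- r.job_done(): hands the job in, once; it reports no verdict.
The state is a dict: "time": time; "joint_positions": joint angles; "qd": joint speeds; "effort": joint torques, N m; "tool_pos": TCP position; "eef_rot": TCP orientation; "wrist_force": force on the tool from outside, world axes, zero at the start; "ft_torque": the same for the moment, N m; "gripper_width": finger opening in m.
Only numpy, scipy, OpenCV 4.12 (cv2) and the standard library are available. Lean on these libraries where they do the work, as an engineer would, in place of code of your own. Each camera call takes 0.05 s, during which the arm holds its last target. There are 200 camera calls.

## Task

The flat dye brush has to be checked for old dye before it goes into the next colour. First set the bench magnifier: swing its arm straight out along the middle line of its foot, so that the foot balances it, and tip the lens, ball end up, to 60 degrees from flat; then lift the flat brush off its stand and hold it still and level, parallel to the tilt pin, with the roots of its bristles about 15 cm straight out from the middle of the lens, on the side with the white light ring. Finish while holding it there, without putting it down; the brush must not touch the magnifier, and the stirring stick beside it, the mixing cup and the dye pot with the light-coloured lid stay where they are.

Things in the scene. Friction and masses are not known exactly. Their poses are not given: they have to be found in the camera images.
- magnifier: bench magnifier, fixed, place and yaw vary. Origin on the table top at the axis of its post (16 mm thick, top z 0.204). x points back, away from the lens. Foot: dark slab 155 x 110 x 18 mm, x -0.12 to 0.035, a thin bright rib on its middle line. At z 0.19 an arm leads from the post to a level tilt pin 90 mm out; the lens head hangs on the pin. A clamp knob reaches 38 mm behind the post.
- swivel_arm (a joint): swivel of the arm about the post (rad): 0 = arm points to -x of the magnifier, along the foot's rib; positive is counter-clockwise from above and carries the lens to the robot's right. Starts 0.35 to 0.8. Friction joint, about 0.35 N m (2 N at the ball); stays where it is left.
- lens_head (a joint): tilt of the lens head about its pin (rad): 0 = lens flat, positive lifts the outer edge with the ball; 60 degrees = 1.047. Starts 0.05 to 0.5. Friction joint, about 0.28 N m plus the weight of the head (2 to 4 N at the ball); stays where it is left.
- lens_middle (a point): centre of the lens: it fills a grey ring, 112 mm across, 16 mm thick, centre 62 mm from the tilt pin (solid). Axes: z along the lens axis (up when flat), x from ball to pin, y along the pin. The white light ring is on the -z face: the underside when flat, towards the robot when tilted up. The roots belong 150 mm from here at -z; the brush lies along y, bristles to either side.
- lens_ball (a point): centre of the black ball grip, 24 mm diameter, on an 8 mm stem at the ring's outer edge, 150 mm from the tilt pin; hold or push it. Same axes as lens_middle.
- brush_stand: low plywood stand, fixed, place and yaw vary. Origin on the table top under it. Two end boards, 144 mm wide in x, 10 mm thick, at y -0.050 and +0.070, top 52 mm; each has two notches 32 mm wide at x -0.040 and +0.040, floor at 38 mm. Base board 6 mm thick. The brush lies in one pair of notches, a stirring stick in the other; which is which varies.
- dye_brush: flat brush lying level in the stand, 200 mm long, 27 to 45 g. Origin mid-length on its underside, z up, length along y: bristles (26 mm wide, 11 thick) y -0.100 to -0.058, metal ferrule to -0.035, wooden handle 13 mm wide, 11 thick, to +0.100. Balances near y -0.03. Grasp the handle from above between the boards; at y +0.03 with 25 N it stays level and the hand clears the lens.
- bristle_roots (a point): roots of the bristles, where they enter the ferrule: at y -0.059 of the brush, mid-width, 6 mm above its underside.
- stirrer: bystander: beech stirring stick 18 x 190 x 8 mm lying in the other pair of notches, 80 mm beside the brush. Origin under its middle. Leave it.
- mixing_cup: bystander: clear cup with a pink base, 70 mm wide, 81 mm high, left of the magnifier's post. Origin under its middle. Leave it.
- dye_pot: bystander: round dye pot with a light-coloured ribbed lid, 60 mm wide, 52 mm high, to the right of the work. Origin under its middle. Leave it.

How it is judged:
By the outcome, as a careful person would: the job done as asked, in the order asked, and still so for the second after the job is handed in, while the arm keeps its last pose, push and grip.
It also fails if it takes over 64 s, if anything falls off the work surface, if the arm or the gripper's body presses on something with over 40 N, if the wrist force passes 120 N, or if a joint passes its speed limit or range.

## Working session

There is one attempt and no reset: what is moved stays moved. The work goes in short steps, Python scripts to look and compute and a tool call to move; the robot and the scene stay as the last step left them, time stands still between calls to the robot, and variables do not carry over. Pictures are saved under pics/ and viewed, about 8 in all and at most 12, crops included, and the job is handed in when it is done.

Besides the shell and the picture viewer there is one more tool, called after "Call:" as name(argument=value, ...), one argument or row to a line, values as JSON. servo_tool: Moves the arm, as the interface text tells. Its arguments: {"type":"object","properties":{"targets":{"type":"string"},"force":{"type":"number"}},"required":["targets"]}

```bash
ls; mkdir -p pics
python3 - <<'E'
from cell import readout, optics, r
import cv2,numpy as np
o=readout.get_obs()
for k,v in o.items(): print(k,np.round(v,3).tolist())
for n in("side","top"):
    c=optics.camera(n); cv2.imwrite(f"pics/{n}0.png",c["frame"][:,:,::-1]); print(n,c["intrinsics"].tolist(),np.round(c["R"],4).tolist(),c["t"])
    print(-c["R"].T@c["t"])
E
```

```text
pics
time 0.0
joint_positions [0.964, 0.259, 1.536, -0.0, 1.348, -0.203]
qd [0.001, 0.001, 0.001, 0.001, 0.001, -0.0]
effort [-0.001, -43.73, -28.4, 0.072, 0.041, -0.0]
tool_pos [0.216, 0.505, 0.235]
eef_rot [[0.92, -0.001, 0.393], [-0.393, -0.002, 0.92], [-0.0, -1.0, -0.002]]
wrist_force [1.146, -0.048, -0.079]
ft_torque [0.024, -0.036, 0.036]
gripper_width 0.093
side [[544.4583231476242, 0.0, 310.7160308361168], [0.0, 544.4583231476242, 228.16143533389615], [0.0, 0.0, 1.0]] [[-0.9848, -0.1734, 0.0049], [-0.1029, 0.5614, -0.8212], [0.1397, -0.8092, -0.5707]] [0.62093324 0.08552231 1.18454523]
[0.45489437 1.01821106 0.74319371]
top [[554.9735624052556, 0.0, 320.8509224262493], [0.0, 554.9735624052556, 238.30573268085467], [0.0, 0.0, 1.0]] [[-0.0113, -0.9999, 0.0126], [-0.9941, 0.0099, -0.108], [0.1078, -0.0138, -0.9941]] [0.15044048 0.6152736  1.23391541]
[0.48028515 0.16133035 1.29113898]
```

View pics/top0.png

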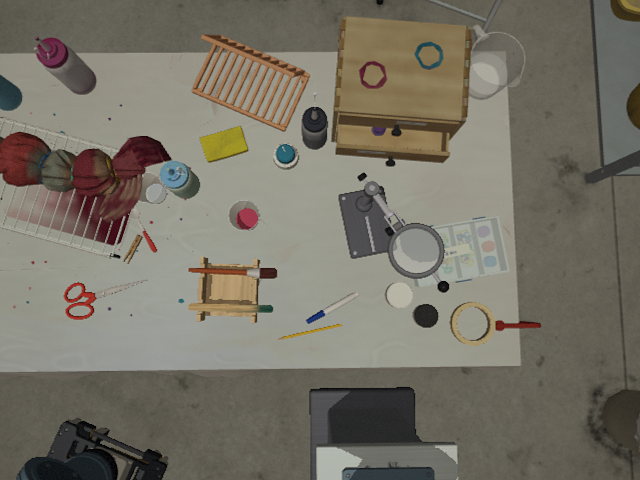

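View pics/side0.png

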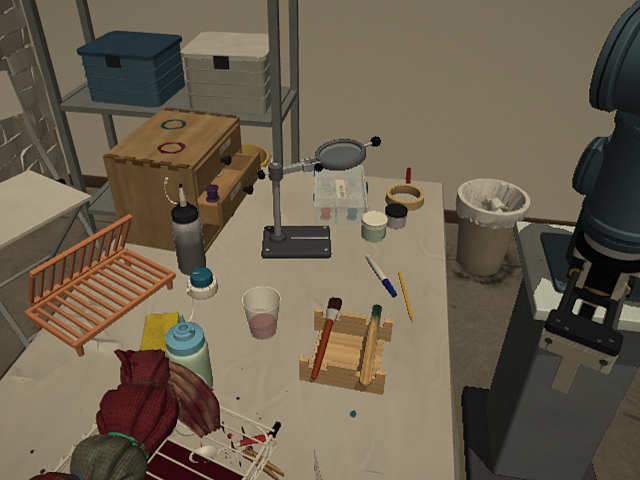

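Top: magnifier foot around (365,222), post top (372,187), lens (416,250), ball (443,286). The brush is in the far notches, with bristles at (266,272). The stirrer is at (230,308), the cup at (245,215) and the light-lidded pot at (400,295). Next I'll zoom in.

Run:
```python
import cv2,numpy as np
t=cv2.imread("pics/top0.png");s=cv2.imread("pics/side0.png")
def z(im,x0,y0,w,h,W,H): return cv2.resize(im[y0:y0+h,x0:x0+w],(W,H),interpolation=cv2.INTER_CUBIC)
a=z(t,330,170,130,130,520,520); b=z(t,180,250,110,80,275,200); c=z(s,250,120,140,150,280,300)
out=np.zeros((520,800,3),np.uint8); out[:,:520]=a; out[:200,520:795]=b; out[210:510,520:800]=c
cv2.imwrite("pics/z1.png",out)
```

```text
(no output)
```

View pics/z1.png

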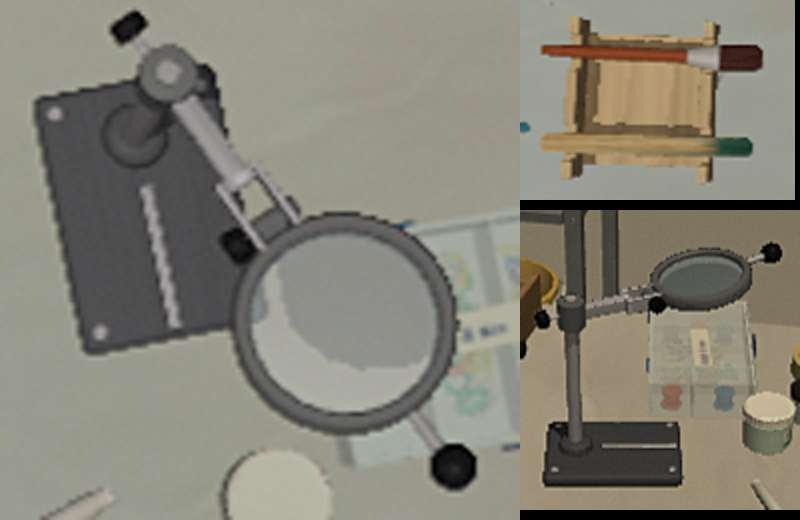

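Zoomed positions: post top (372,188), rib from (367,217) to (374,251.5), ball (443.5,287) and lens centre (416,250.5) in top. In side the ball is at (375.5,141.5) and the lens at (341,154.5). The brush runs from (189,269.6) to (277,273).

```bash
cat > h.py <<'E'
import numpy as np,cv2
from cell import readout, optics, r
def ray(c,p):
    d=c["R"].T@np.linalg.solve(c["intrinsics"],[p[0],p[1],1.]); return -c["R"].T@c["t"],d/np.linalg.norm(d)
def plane(c,p,z):
    o,d=ray(c,p); return o+d*(z-o[2])/d[2]
def tri(cs,ps):
    A=np.zeros((3,3));b=np.zeros(3);L=[]
    for c,p in zip(cs,ps):
        o,d=ray(c,p);M=np.eye(3)-np.outer(d,d);A+=M;b+=M@o;L.append((o,M))
    X=np.linalg.solve(A,b); return X,[np.linalg.norm(M@(X-o)) for o,M in L]
def proj(c,X):
    q=c["intrinsics"]@(c["R"]@np.asarray(X)+c["t"]); return q[:2]/q[2]
E
python3 - <<'E'
from h import *
np.set_printoptions(precision=4,suppress=True)
T=optics.camera("top");S=optics.camera("side")
print("post",plane(T,(372,188),.204),plane(S,(275.5,163),.204),"base",plane(T,(363.75,204.5),.02))
a,b=plane(T,(366.75,216.75),.019),plane(T,(374,251.5),.019);d=a-b;print("rib",a,b,np.degrees(np.arctan2(d[1],d[0])))
a,b=plane(T,(339.5,195),.018),plane(T,(352,258.75),.018);d=a-b;print("edge",a,b,np.linalg.norm(d),np.degrees(np.arctan2(d[1],d[0])))
print("ball",tri((T,S),((443.5,286.75),(375.5,141.5))),"lens",tri((T,S),((416.25,250.5),(341,154.5))))
a,b,c=[plane(T,p,.044) for p in((188.8,269.8),(276.8,273.2),(260,272.8))];d=a-b
print("brush",a,b,"roots",c,np.linalg.norm(d),np.degrees(np.arctan2(d[1],d[0])))
print("pot",plane(T,(398.75,293.75),.052),"stir",plane(T,(188.8,308),.042),plane(T,(272,309),.042))
E
```

```text
post [0.698  0.0432 0.204 ] [0.7009 0.0314 0.204 ] base [0.6961 0.0432 0.02  ]
rib [0.6675 0.0367 0.019 ] [0.5865 0.0216 0.019 ] 10.544489191388402
edge [0.7194 0.0991 0.018 ] [0.5704 0.0726 0.018 ] 0.15134761275450995 10.098792938885893
ball (array([ 0.501 , -0.0906,  0.2132]), [np.float64(0.0007431355229055782), np.float64(0.0007431355229057876)]) lens (array([ 0.5723, -0.0424,  0.1988]), [np.float64(0.0003095610035121183), np.float64(0.00030956100351216725)])
brush [0.5476 0.4406 0.044 ] [0.5378 0.2437 0.044 ] roots [0.5391 0.2814 0.044 ] 0.19714791863283476 87.17107626276395
pot [ 0.4889 -0.0278  0.052 ] stir [0.4626 0.4399 0.042 ] [0.4583 0.2548 0.042 ]
```

```bash
cat >> h.py <<'E'
from scipy.spatial.transform import Rotation as Ro
P=np.array([.697,.0432]);PSI=10.3
def rot(a): # tool down, jaw axis at a deg
    c,s=np.cos(np.radians(a)),np.sin(np.radians(a)); return np.array([[s,0,c],[-c,0,s],[0,-1,0.]])
def ball(sw,t,L=.15):
    a=np.radians(PSI+sw);t=np.radians(t);h=.09+L*np.cos(t)
    return np.array([P[0]-h*np.cos(a),P[1]-h*np.sin(a),.19+L*np.sin(t)])
def row(X,a,o=None):
    o=o or readout.get_obs();R=np.array(o["eef_rot"])
    print(np.round(Ro.from_matrix(R.T@rot(a)).as_rotvec(degrees=True),1),np.round(100*R.T@(np.array(X)-o["tool_pos"]),2))
E
python3 - <<'E'
from h import *
row([.501,-.0906,.31],-55.7)
print(ball(24,8.9),ball(0,60),ball(0,60,.062))
E
```

```text
[1.000e-01 1.226e+02 1.000e-01] [ 49.64  -7.45 -43.63]
[ 0.50022836 -0.09102851  0.21320656] [0.53465897 0.01369763 0.31990381] [0.57794991 0.02156493 0.24369358]
```

Call:
servo_tool(
  targets="0 60 0 0 -7.5 0 6; 0 60 0 0 -7.5 0 6; 0 122.6 0 49.6 -7.5 -43.6 6; 0 122.6 0 49.6 -7.5 -43.6 6; 0 122.6 0 49.6 -7.5 -43.6 6; 0 122.6 0 49.6 -7.5 -43.6 6; 0 122.6 0 49.6 -7.5 -43.6 6; 0 122.6 0 49.6 -7.5 -43.6 6",
  force=25,
)

```text
time: 0.87
tool_pos: [0.3238, 0.2783, 0.3103]
eef_rot: [[0.161, 0.0, 0.987], [-0.987, -0.001, 0.161], [0.001, -1.0, 0.0]]
wrist_force: [1.4, 0.6, 0.0]
gripper_width: 0.0605
```

```bash
python3 -c "
from h import *
print(readout.get_obs()['joint_positions']);row([.501,-.0906,.31],-55.7)"
```

```text
[ 4.47923453e-01 -1.27722998e-02  1.66807037e+00 -6.00427346e-04
  1.48644420e+00  2.86293486e-01]
[-0. 65.  0.] [39.26  0.05 11.55]
```

Call:
servo_tool(
  targets="0 65 0 39.3 0 11.5 6; 0 65 0 39.3 0 11.5 6; 0 65 0 39.3 0 11.5 6; 0 65 0 39.3 0 11.5 6; 0 65 0 39.3 0 11.5 6; 0 65 0 39.3 0 11.5 6; 0 65 0 39.3 0 11.5 6; 0 65 0 39.3 0 11.5 6",
)

```text
time: 1.53
tool_pos: [0.4674, -0.023, 0.3105]
eef_rot: [[-0.744, 0.0, 0.668], [-0.668, -0.0, -0.744], [0.0, -1.0, 0.001]]
wrist_force: [1.7, 0.9, 0.2]
gripper_width: 0.0595
```

```bash
python3 -c "
from h import *
row([.501,-.0906,.31],-55.7);row([.501,-.0906,.211],-55.7)"
```

```text
[-0.   7.6 -0. ] [2.01 0.06 7.27]
[-0.   7.6 -0. ] [2.01 9.96 7.26]
```

Call:
servo_tool(
  targets="0 7.6 0 2 0 7.3 6; 0 7.6 0 2 0 7.3 6; 0 7.6 0 2 0 7.3 6; 0 7.6 0 2 3.5 7.3 6; 0 7.6 0 2 7 7.3 6; 0 7.6 0 2 10 7.3 6; 0 7.6 0 2 10 7.3 6; 0 7.6 0 2 10 7.3 6",
)

```text
time: 2.2
tool_pos: [0.5003, -0.09, 0.2097]
eef_rot: [[-0.826, -0.003, 0.564], [-0.564, 0.001, -0.826], [0.002, -1.0, -0.003]]
wrist_force: [0.5, -0.4, 0.8]
gripper_width: 0.0601
```

Run:
```python
from h import *
row([.501,-.0906,.211],-55.7)
T=optics.camera("top");S=optics.camera("side")
out=np.hstack([cv2.resize(T["frame"][200:330,370:500],(400,400),interpolation=2),cv2.resize(S["frame"][60:190,300:430],(400,400),interpolation=2)])
cv2.imwrite("pics/g1.png",out[:,:,::-1])
```

```text
[0.2 0.  0.1] [-0.03 -0.13  0.09]
```

View pics/g1.png

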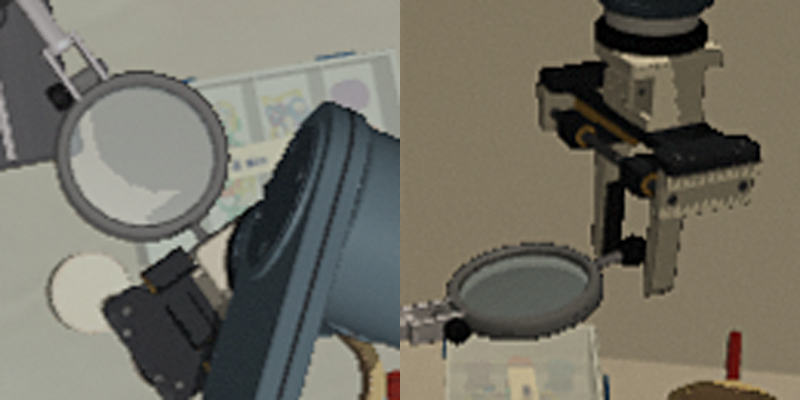

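Side view shows the ball between the two fingers (around (632,250) in the crop). I'll close on it.

Call:
servo_tool(
  targets="0 0 0 0 0 0 2; 0 0 0 0 0 0 2; 0 0 0 0 0 0 2; 0 0 0 0 0 0 2; 0 0 0 0 0 0 2; 0 0 0 0 0 0 2",
  force=20,
)

```text
time: 2.8
tool_pos: [0.5023, -0.0908, 0.2127]
eef_rot: [[-0.826, 0.003, 0.564], [-0.564, -0.001, -0.826], [-0.002, -1.0, 0.003]]
wrist_force: [-1.0, 1.4, 1.0]
gripper_width: 0.0248
```

Run:
```python
from h import *
o=readout.get_obs()
X0=np.array(o["tool_pos"]); off=X0-ball(24,8.9); print("off",off)
for k in range(1,9):
    row(ball(24-3*k,8.9)+off*(1-k/8),PSI+24-3*k-90,o)
```

```text
off [ 0.00210968  0.00022932 -0.00048343]
[-0.2  3.  -0.1] [-0.01 -0.01 -1.26]
[-0.2  6.  -0.1] [-0.08 -0.02 -2.51]
[-0.2  9.  -0.1] [-0.22 -0.03 -3.76]
[-0.2 12.  -0.1] [-0.43 -0.04 -5.  ]
[-0.2 15.  -0.1] [-0.7  -0.05 -6.23]
[-0.2 18.  -0.1] [-1.03 -0.06 -7.43]
[-0.1 21.  -0.1] [-1.42 -0.07 -8.62]
[-0.1 24.  -0.1] [-1.88 -0.07 -9.79]
```

Call:
servo_tool(
  targets="0 3 0 0 0 -1.3 2; 0 6 0 -0.1 0 -2.5 2; 0 9 0 -0.2 0 -3.8 2; 0 12 0 -0.4 0 -5 2; 0 15 0 -0.7 0 -6.2 2; 0 18 0 -1 0 -7.4 2; 0 21 0 -1.4 0 -8.6 2; 0 24 0 -1.9 0 -9.8 2",
)

```text
time: 3.47
tool_pos: [0.4643, 0.001, 0.2129]
eef_rot: [[-0.984, 0.007, 0.176], [-0.176, -0.002, -0.984], [-0.007, -1.0, 0.003]]
wrist_force: [6.1, -1.0, -2.8]
gripper_width: 0.0231
```

Run:
```python
from h import *
o=readout.get_obs();print(o["wrist_force"],np.array(o["tool_pos"])-ball(0,8.9))
for k in range(1,9): row(ball(0,8.9+51.1*k/8),PSI-90,o)
```

```text
[ 6.06167909 -1.01756804 -2.78343663] [ 0.00168295  0.00038972 -0.00031189]
[-0.2 -0.2 -0.4] [-0.19 -1.66  0.01]
[-0.2 -0.2 -0.4] [-0.73 -3.25  0.02]
[-0.2 -0.2 -0.4] [-1.44 -4.76  0.02]
[-0.2 -0.2 -0.4] [-2.32 -6.18  0.02]
[-0.2 -0.2 -0.4] [-3.35 -7.5   0.02]
[-0.2 -0.2 -0.4] [-4.52 -8.69  0.03]
[-0.2 -0.2 -0.4] [-5.81 -9.75  0.03]
[-0.2 -0.2 -0.4] [ -7.22 -10.65   0.02]
```

Call:
servo_tool(
  targets="0 0 0 -0.2 -1.7 0 2; 0 0 0 -0.7 -3.3 0 2; 0 0 0 -1.4 -4.8 0 2; 0 0 0 -2.3 -6.2 0 2; 0 0 0 -3.3 -7.5 0 2; 0 0 0 -4.5 -8.7 0 2; 0 0 0 -5.8 -9.7 0 2; 0 0 0 -7.2 -10.6 0 2",
)

```text
time: 4.13
tool_pos: [0.5333, 0.0144, 0.3196]
eef_rot: [[-0.984, 0.004, 0.176], [-0.176, -0.001, -0.984], [-0.003, -1.0, 0.002]]
wrist_force: [-1.3, 0.5, -1.4]
gripper_width: 0.0225
```

Call:
servo_tool(
  targets="0 0 0 0 0 0 2; 0 0 0 0 0 0 2",
)

```text
time: 4.3
tool_pos: [0.5338, 0.0144, 0.3196]
eef_rot: [[-0.984, 0.004, 0.177], [-0.177, -0.002, -0.984], [-0.004, -1.0, 0.002]]
wrist_force: [1.4, 0.7, 1.7]
gripper_width: 0.023
```

Run:
```python
from h import *
T=optics.camera("top");S=optics.camera("side")
o=readout.get_obs();print(o["wrist_force"],np.array(o["tool_pos"])-ball(0,60),o["gripper_width"])
print(proj(S,ball(0,60)),proj(T,ball(0,60)))
row(ball(0,60),PSI-90,o)
out=np.hstack([cv2.resize(T["frame"][160:300,320:460],(400,400),interpolation=2),cv2.resize(S["frame"][60:260,210:410],(400,400),interpolation=2)])
cv2.imwrite("pics/g2.png",out[:,:,::-1])
```

```text
[2.53332233 1.13514153 0.78947066] [-0.00153781  0.0006036  -0.00071322] 0.022952378399442072
[358.52795632 113.4457155 ] [397.6633539  266.44802475]
[-0.1 -0.1 -0.2] [-0.14 -0.07  0.09]
```

View pics/g2.png

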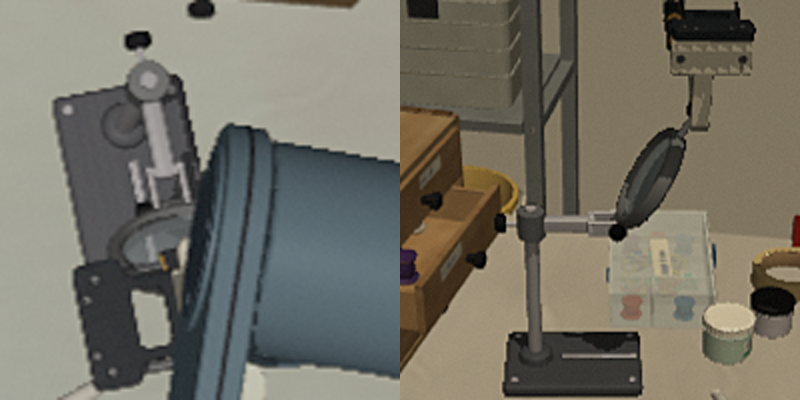

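The lens is tipped up and the arm lies along the rib. I'll release, rise and measure.

Call:
servo_tool(
  targets="0 0 0 0 0 0 6; 0 0 0 0 0 0 6; 0 0 0 0 0 0 6; 0 0 0 0 0 0 6; 0 0 0 0 -3 0 6; 0 0 0 0 -6 0 6; 0 0 0 4 -7.5 -4 6; 0 0 0 8 -7.5 -12 6",
)

```text
time: 5.07
tool_pos: [0.474, 0.0681, 0.3934]
eef_rot: [[-0.985, 0.007, 0.173], [-0.173, -0.003, -0.985], [-0.007, -1.0, 0.004]]
wrist_force: [-0.2, 1.0, -1.1]
gripper_width: 0.0597
```

```bash
python3 -c "
from h import *
o=readout.get_obs();print(o['tool_pos'])
d=np.array([np.cos(np.radians(87.2)),np.sin(np.radians(87.2)),0])
g=np.array([.5391,.2814,.0])+.089*d;print(g)
row([g[0],g[1],.25],-2.8)"
```

```text
[0.47401838 0.06812274 0.39343233]
[0.54344763 0.37029375 0.        ]
[ -0.5 -77.3  -0.2] [-11.96  14.31 -28.62]
```

Call:
servo_tool(
  targets="0 -77 0 0 0 -10 6; 0 -77 0 -6 0 -20 6; 0 -77 0 -12 2 -28.6 6; 0 -77 0 -12 5 -28.6 6; 0 -77 0 -12 8 -28.6 6; 0 -77 0 -12 11 -28.6 6; 0 -77 0 -12 14.3 -28.6 6; 0 -77 0 -12 14.3 -28.6 6",
)

```text
time: 5.73
tool_pos: [0.5377, 0.352, 0.2737]
eef_rot: [[-0.377, 0.008, 0.926], [-0.926, -0.002, -0.377], [-0.001, -1.0, 0.008]]
wrist_force: [-0.2, -0.5, -0.3]
gripper_width: 0.0601
```

Run:
```python
from h import *
row([.5434,.3703,.2],-2.8)
T=optics.camera("top");S=optics.camera("side")
cv2.imwrite("pics/T3.png",T["frame"][:,:,::-1]);cv2.imwrite("pics/S3.png",S["frame"][:,:,::-1])
out=np.hstack([cv2.resize(T["frame"][160:300,320:460],(400,400),interpolation=2),cv2.resize(S["frame"][60:260,210:410],(400,400),interpolation=2)])
cv2.imwrite("pics/g3.png",out[:,:,::-1])
```

```text
[ -0.5 -19.3   0. ] [-1.9   7.37 -0.22]
```

View pics/g3.png

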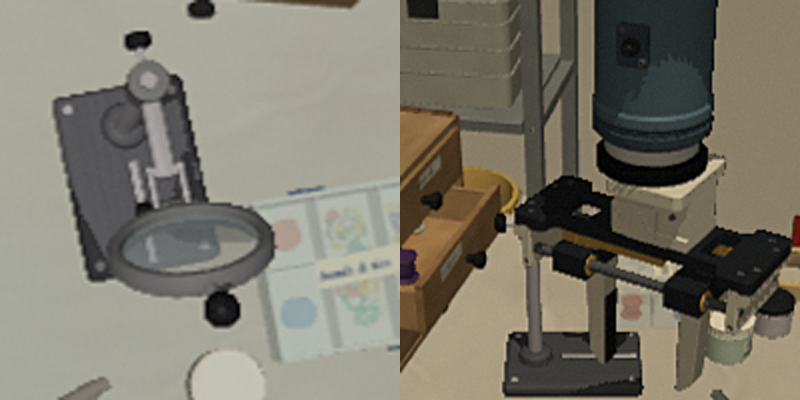

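Top view is clear: ball at (397.7,267.8), against a predicted (397.7,266.4). I'll refine that by mask and check the brush grasp plan.

Run:
```python
from h import *
T=optics.camera("top")
g=T["frame"].max(2).astype(int)[255:280,385:412]
m=(g<60).astype(np.uint8);n,l,s,c=cv2.connectedComponentsWithStats(m);k=1+np.argmax(s[1:,4]);p=c[k]+[385,255];print(p,s[k])
for t in (56,57,58,59,60,61,62): print(t,proj(T,ball(0,t)),proj(T,ball(1,t)))
```

```text
[397.3125    267.2578125] [  7   4  12  15 128]
56 [398.21966694 271.57497506] [399.89910554 271.2339669 ]
57 [398.09030231 270.31654905] [399.7507252  269.97953501]
58 [397.95443785 269.04225204] [399.59548878 268.70930312]
59 [397.8121087  267.75257601] [399.43343847 267.42376156]
60 [397.6633539  266.44802475] [399.26462056 266.12341246]
61 [397.50821632 265.12911359] [399.08908546 264.80876943]
62 [397.34674277 263.79636909] [398.90688769 263.48035726]
```

Call:
servo_tool(
  targets="-0.5 -19 0 -1.9 0 -0.2 6; -0.5 -19 0 -1.9 0 -0.2 6; -0.5 -19 0 -1.9 0 -0.2 6; -0.5 -19 0 -1.9 4 -0.2 6; -0.5 -19 0 -1.9 7 -0.2 6; -0.5 -19 0 -1.9 9 -0.2 6;-0.5 -19 0 -1.9 9 -0.2 6",
)

```text
time: 6.47
tool_pos: [0.5394, 0.3663, 0.1772]
eef_rot: [[-0.063, -0.015, 0.998], [-0.998, -0.007, -0.063], [0.008, -1.0, -0.014]]
wrist_force: [-0.3, 0.2, -0.5]
gripper_width: 0.0598
```

Run:
```python
from h import *
row([.5434,.3703,.046],-2.8)
T=optics.camera("top");S=optics.camera("side")
cv2.imwrite("pics/T4.png",T["frame"][:,:,::-1]);cv2.imwrite("pics/S4.png",S["frame"][:,:,::-1])
out=np.hstack([cv2.resize(T["frame"][220:340,170:290],(400,400),interpolation=2),cv2.resize(S["frame"][240:400,260:420],(400,400),interpolation=2)])
cv2.imwrite("pics/g4.png",out[:,:,::-1])
```

```text
[ 0.8 -0.8  0.5] [-0.54 13.11  0.57]
```

View pics/g4.png

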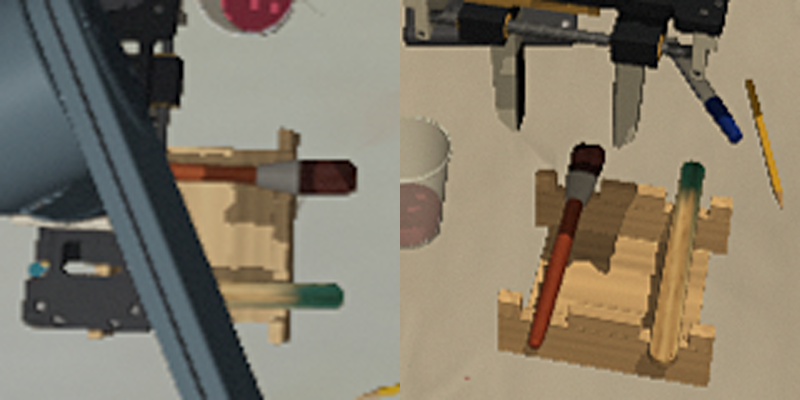

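The brush lies clear and the fingers are above it. Boundary between bristles and ferrule: top (260,273), side (332.8,308.8). I'll cross-check by triangulating, then descend.

Run:
```python
from h import *
T=optics.camera("top");S=optics.camera("side")
print(tri((T,S),((260,273.1),(332.8,308.8))), plane(S,(332.8,308.8),.046),plane(S,(314,378),.046))
row([.5434,.3703,.1],-2.8);row([.5434,.3703,.042],-2.8)
```

```text
(array([0.53906574, 0.28110434, 0.04730449]), [np.float64(0.000750057397788348), np.float64(0.000750057397788183)]) [0.53997719 0.27972946 0.046     ] [0.54712422 0.44431423 0.046     ]
[ 0.3 -0.7  0.1] [-0.19  8.34  0.11]
[ 0.3 -0.7  0.1] [-0.2  14.14  0.14]
```

Call:
servo_tool(
  targets="0.3 -0.7 0 -0.2 3 0.1 6; 0.3 -0.7 0 -0.2 6 0.1 6; 0.3 -0.7 0 -0.2 9 0.1 6; 0.3 -0.7 0 -0.2 11 0.1 6; 0.3 -0.7 0 -0.2 13 0.1 6; 0.3 -0.7 0 -0.2 14.1 0.1 6; 0.3 -0.7 0 -0.2 14.1 0.1 6; 0.3 -0.7 0 -0.2 14.1 0.1 6",
)

```text
time: 7.33
tool_pos: [0.544, 0.3706, 0.0438]
eef_rot: [[-0.05, 0.002, 0.999], [-0.999, -0.002, -0.05], [0.002, -1.0, 0.002]]
wrist_force: [0.5, 1.1, 0.4]
gripper_width: 0.0601
```

```bash
python3 -c "
from h import *
row([.5434,.3703,.042],-2.8)"
```

```text
[-0.1 -0.   0.1] [ 0.03  0.18 -0.06]
```

Call:
servo_tool(
  targets="0 0 0 0 0.2 -0.1 1; 0 0 0 0 0.2 -0.1 1; 0 0 0 0 0.2 -0.1 1; 0 0 0 0 0.2 -0.1 1; 0 0 0 0 0.2 -0.1 1; 0 0 0 0 0.2 -0.1 1; 0 0 0 0 0.2 -0.1 1; 0 0 0 0 0.2 -0.1 1",
  force=25,
)

```text
time: 8.0
tool_pos: [0.543, 0.3706, 0.0418]
eef_rot: [[-0.05, 0.002, 0.999], [-0.999, -0.002, -0.05], [0.002, -1.0, 0.002]]
wrist_force: [0.3, -1.1, 0.3]
gripper_width: 0.0121
```

Call:
servo_tool(
  targets="0 0 0 0 0 0 1; 0 0 0 0 -1 0 1; 0 0 0 0 -3 0 1; 0 0 0 0 -6 0 1; 0 0 0 0 -9 0 1; 0 0 0 0 -12 0 1; 0 0 0 0 -14 0 1; 0 0 0 0 -15 0 1",
)

```text
time: 8.67
tool_pos: [0.544, 0.3716, 0.1964]
eef_rot: [[-0.05, 0.008, 0.999], [-0.999, 0.001, -0.05], [-0.001, -1.0, 0.007]]
wrist_force: [0.1, 0.5, -0.1]
gripper_width: 0.0117
```

Run:
```python
from h import *
# target: brush held with TCP offset from roots measured at grasp
R=np.array([.5393,.2812]);a=np.radians(PSI)
u=-np.array([np.cos(a),np.sin(a)]);L=ball(0,59.5,.062);t=np.radians(59.5)
root=L+.15*np.r_[np.sin(t)*u,-np.cos(t)];print("lens",L,"root target",root)
d=.089*np.array([-np.sin(a),np.cos(a)])
G=np.r_[root[:2]+d,root[2]-.001];print(G)
row(np.r_[root[:2]+d+.06*u,G[2]],PSI);row(G,PSI)
```

```text
lens [0.57749006 0.02148136 0.24342101] root target [ 0.45032846 -0.00162782  0.16729025]
[0.43441506 0.08593795 0.16629025]
[ -0.4 -13.1  -0. ] [ 30.44   2.86 -15.4 ]
[ -0.4 -13.1  -0. ] [29.08  2.91 -9.56]
```

Call:
servo_tool(
  targets="0 -13 0 1 0 -2.5 1; 0 -13 0 3 0 -5.5 1; 0 -13 0 6 0.5 -8.5 1; 0 -13 0 9 1 -11.5 1; 0 -13 0 12 1.5 -14 1; 0 -13 0 15 2 -15.4 1; 0 -13 0 18.5 2.5 -15.4 1; 0 -13 0 22 2.8 -15.4 1",
)

```text
time: 9.33
tool_pos: [0.3773, 0.1586, 0.1664]
eef_rot: [[0.179, 0.006, 0.984], [-0.984, 0.001, 0.179], [0.001, -1.0, 0.006]]
wrist_force: [-0.1, -0.2, -0.2]
gripper_width: 0.0118
```

Run:
```python
from h import *
row([.4344,.0859,.165],PSI)
```

```text
[-0.4 -0.   0. ] [8.18 0.17 4.32]
```

Call:
servo_tool(
  targets="-0.4 0 0 2 0.1 0.2 1; -0.4 0 0 4 0.1 0.6 1; -0.4 0 0 6 0.2 1.5 1; -0.4 0 0 7.5 0.2 2.5 1; -0.4 0 0 8.2 0.2 3.5 1; -0.4 0 0 8.2 0.2 4.1 1; -0.4 0 0 8.2 0.2 4.3 1; -0.4 0 0 8.2 0.2 4.3 1",
)

```text
time: 10.0
tool_pos: [0.4342, 0.0864, 0.1644]
eef_rot: [[0.179, -0.001, 0.984], [-0.984, -0.0, 0.179], [-0.0, -1.0, -0.001]]
wrist_force: [-0.2, 0.2, -0.0]
gripper_width: 0.0114
```

Call:
servo_tool(
  targets="0 0 0 0 0 0 1; 0 0 0 0 0 0 1",
)

```text
time: 10.17
tool_pos: [0.4334, 0.0873, 0.1642]
eef_rot: [[0.18, -0.002, 0.984], [-0.984, 0.0, 0.18], [-0.001, -1.0, -0.002]]
wrist_force: [0.4, -0.8, 0.0]
gripper_width: 0.0117
```

Run:
```python
from h import *
row([.4344,.0859,.165],PSI)
T=optics.camera("top");S=optics.camera("side")
cv2.imwrite("pics/T5.png",T["frame"][:,:,::-1]);cv2.imwrite("pics/S5.png",S["frame"][:,:,::-1])
for c in(T,S):
    print([np.round(proj(c,X),1).tolist() for X in([.4503,-.0016,.1673],ball(0,60),ball(0,59,.062))])
out=np.hstack([cv2.resize(T["frame"][180:340,300:460],(400,400),interpolation=2),cv2.resize(S["frame"][80:260,260:440],(400,400),interpolation=2)])
cv2.imwrite("pics/g5.png",out[:,:,::-1])
```

```text
[ 0.1  0.1 -0. ] [ 0.16 -0.08  0.07]
[[395.0, 312.7], [397.7, 266.4], [387.0, 246.5]]
[[395.0, 181.4], [358.5, 113.4], [335.3, 148.9]]
```

View pics/g5.png

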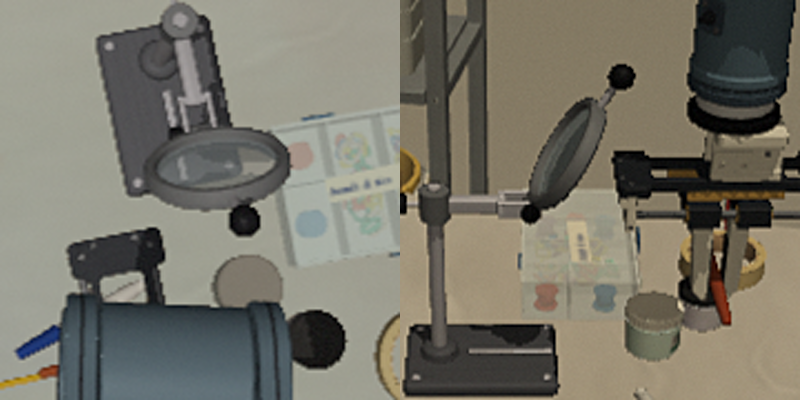

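Side view: ball (359.5,114.2) and lens (335.6,148.4), both on prediction. The red handle end shows near (407,225) and the bristles are hidden behind the fingers. I'll check that the brush is level from the handle end.

Run:
```python
from h import *
S=optics.camera("side");T=optics.camera("top")
X,e=tri((T,S),((397.5,267.3),(359.5,114.2)));d=X[:2]-P
print("ball",X,e,"tilt",np.degrees(np.arctan2(X[2]-.19,np.hypot(*d)-.09)),"swivel",np.degrees(np.arctan2(-d[1],-d[0]))-PSI)
o=readout.get_obs();Rm=np.array(o["eef_rot"]);tcp=np.array(o["tool_pos"])
B=np.array([-np.sin(np.radians(PSI)),np.cos(np.radians(PSI)),0])
print("root by tcp",tcp-.089*B+[0,0,.002])
for y in(.03,.07): # handle end, +-: brush 200 long
    print(np.round(proj(S,tcp+y*B+[0,0,.0015]),1))
hsv=cv2.cvtColor(S["frame"],cv2.COLOR_RGB2HSV).astype(int)
m=((hsv[...,0]<12)|(hsv[...,0]>172))&(hsv[...,1]>150)&(hsv[...,2]>60)
m[:150]=0;m[260:]=0;m[:,:370]=0;m[:,430:]=0
v,u=np.nonzero(m);print(len(u),u.min(),u.max(),v.min(),v.max());k=v>v.max()-4;print("end",u[k].mean(),v.max())
cv2.imwrite("pics/g6.png",cv2.resize(S["frame"][150:250,360:460],(600,600),interpolation=2)[:,:,::-1])
```

```text
ball [0.53295328 0.0138024  0.31854041] [np.float64(0.00028878225594162083), np.float64(0.0002887822559416388)] tilt 59.18865297952088 swivel -0.1402866368404183
root by tcp [ 0.44982659 -0.00076012  0.16645124]
[403.3 212.9]
[406.4 224.6]
112 400 408 169 225
end 406.3529411764706 225
```

View pics/g6.png

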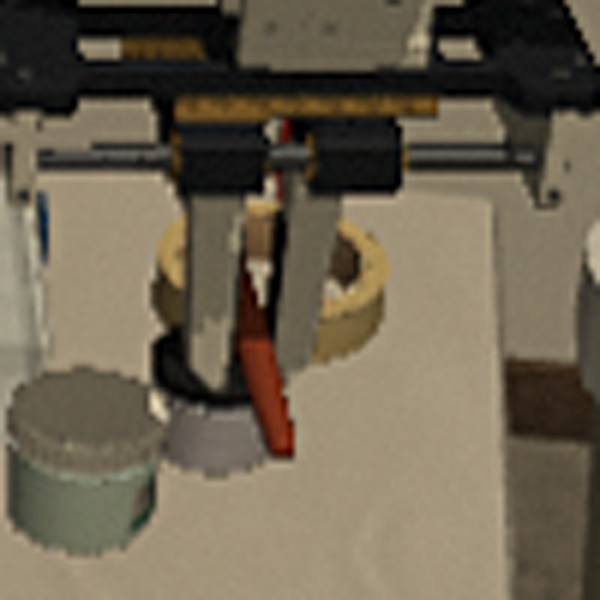

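The handle end is at (406.4,225) against a predicted (406.4,224.6) for a level brush, and the root position agrees to about 1 mm. Handing in.

```bash
python3 -c "
from h import *
o=readout.get_obs();print(o['time'],o['tool_pos'],o['wrist_force'],o['gripper_width']);print(r.job_done())"
```

```text
10.3667 [0.4339132  0.08680565 0.16445124] [ 0.21729191  0.30136267 -0.02688232] 0.011390916209430842
the job is handed in; nothing more can be done
None
```

I handed the job in at about 10.4 s, with the magnifier set and the arm still holding the brush in place. I gripped the lens ball to swing the arm onto the foot's rib and tip the lens up. Then I lifted the brush by its handle and held it in front of the light-ring side.

- **Magnifier:** the last two-view check put the swivel at about -0.1° and the tilt at about 59.2°, close to the 60° asked. The top view alone gave 59.4°, and both are good to about 1°.
- **Brush:** worked out from the arm's pose, the bristle roots were about 1 mm from the target point 15 cm out from the lens. The handle end appeared where a level brush would put it, within half a pixel, and the measured wrist force was under 1 N.
- **Not checked directly:** the bristles were hidden behind the fingers in the last pictures, so the root position is not seen directly. The grip read 11.4–12 mm against the stated 13 mm handle. I did not re-measure the stirring stick, cup and dye pot, but no move came close to them.

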